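Run a casting ring up the gutter and bar it in

ROBOT

A 6-joint arm with a two-finger parallel gripper is mounted at the origin on a cart in front of the work surface, level with it; the furniture and walls round the work are solid. World frame = base frame: x ahead of the robot, y to its left, z up, the work surface at z = 0. Lengths are in mm, angles in rad, forces in N, time in s.
With the tool pointing down it reaches from about 350 to 975 mm from the base axis. Payload 7.1 kg.
Tool frame: the origin (TCP) lies at the very end of the fingers, on their centre line; the grasp point (between the pads) lies 19 mm behind it (ctrl.grasp_offset is the distance from the TCP to the grasp point, in mm); z points along the fingers, y is the line along which they close (so a half turn about z gives the same grasp; the last joint's range is limited). The gripper opens to 88 mm and grips with 3 to 60 N. Pads are 20 mm wide; open, the fingers measure 115 mm over their backs; the gripper's body (75 mm by 178 mm) begins 61 mm behind the grasp point.
Start: joints at [-1.362, 0.423, 1.63, -0, 1.089, -0.019], TCP at [141.166, -608.832, 222.675] pointing down, gripper open.
Joint ranges: [-3, 3], [-0.9, 2.11], [0.09, 2.58], [-1.31, 4.45], [0.11, 2.69], [-2.54, 2.54]. Speed limits (rad/s): [2.39, 2.39, 3.01, 3.14, 3.14, 3.14].

INTERFACE

Orientations are given as a rotation vector (axis times angle).
In Python, from workcell import ctrl, viewer, ticket, models gives the robot as it stands.
- The arm moves only by the tool play_rows, never from a script. Its arguments are lists of equal length, an entry for each row: "dp": the shift along the world's x, y, z in mm, a list of three; "yaw": the turn about the world's z in degrees. In form: {"dp": [[tx, ty, tz], ...], "yaw": [yaw, ...]}. A call has 1 to 8 rows; each row shifts and turns the commanded pose from where the row before left it; what a row does not reach is not made up. A row lasts 1/12 s, in which the tool goes at most 41.7 mm and 7.16 degrees, less where a joint would pass 70% of its speed; a pose out of reach is approached as far as the arm can. A call is refused whole if a number of a shift passes 41.7 or a number of a turn 7.16, either way. A call with a gripper value outside its range is refused whole. "gripper" is the closure, from 0 (fully open) to 1 (shut), set as the call begins (left out, the last holds). The fingers move at their own pace and stop on an object; the grip force is fixed at half the most. Time passes only in rows, so rows that do not move let the fingers close. It gives the time, the measured TCP pose, the force, the opening and the grip force at its end, in the units of the state.
- ctrl.get_obs(): the state, without advancing time (a new reading comes with each control period).
- viewer.get_image(name): name is "side" or "top" or "wrist"; returns a dict with "pixels" (420x560x3 uint8, red, green, blue), "range_z" (420x560 float32, mm along the optical axis (not along the pixel's ray), 0 where there is no reading), "fx", "fy", "cx", "cy" (pixels), "dist_coeffs" ([k1, k2, p1, p2, k3] as OpenCV has them; the pictures are not rectified), "T" (4x4, takes a point from camera to world coordinates); the wrist camera has in their place "hand_eye" (4x4, takes a point from camera to tool coordinates, whose origin is the TCP and whose axes are the flange's). Camera axes: x right, y up, looking along -z (the intrinsics and any distortion apply to the point x, -y, -z); pixel columns grow to the right and rows downward; lengths in mm; the calibration is good to about 2 mm. A picture is of the moment at which its call begins: read the wrist's pose just before it.
- ticket.close_job(): hands the job in; it is judged then, once.
Trained networks look in a picture, given as the dict that the camera call returned (one of the last four; its "shot" number tells which), for a name from the list of things; names that differ only in an ending like _2 or _b are one class to them, and where a whole thing is asked for, a point or a joint stands for the part that bears it (a point fixed in the world has none). Each returns a list of dicts, best first, with "conf" (0 to 1); they miss things now and then, are a little off and sometimes report something else, mostly with a low value. They report only what shows in the picture. A call takes as long as a camera call. They do not tell look-alikes from the thing itself.
- models.look_for(picture, name): "bbox" ([centre column, centre row, width, height] in pixels, round what is visible of it).
- models.landmark_of(picture, name): "location" ([column, row] in pixels: a listed point, or the origin of a listed thing).
The state is a dict: "t": time; "qpos": joint angles; "qvel": joint speeds; "joint_torque": joint torques, N m; "ee_pos": TCP position; "orientation": TCP orientation; "ft_force": force on the tool from outside, world axes, zero at the start; "moment": the same for the moment, N m; "width": finger opening in mm; "grasp_force": force on a finger pad.
Only numpy, scipy, OpenCV 4.12 (cv2) and the standard library are available. Lean on these libraries where they do the work, as an engineer would, in place of code of your own. Each camera call takes 0.05 s, during which the arm holds its last target. There are 200 camera calls.

TASK

With the fingertips, push the casting ring (the steel roller with the orange band) up the sloped blue gutter until it drops into the level seat against the end stop, where it cannot roll back. Then push the red post sideways so that the brass keeper bar slides fully home across the gutter behind the ring. Only push: do not lift the ring out of the gutter or carry it, and leave the jars, bottle and plaster arch where they stand.

Things in the scene. Friction and masses are not known exactly. Their poses are not given: they have to be found in the camera images.
- gutter: sloped gutter, screwed down, 200 mm long, 56 mm wide, with blue side walls 10 mm above its sloped aluminium floor, 48 mm wide between them. Origin under its middle at worktop height; x runs uphill along it, y to the side where the keeper sits (seen from the robot, left), z up. Fingertips 12 mm or more above the floor clear walls and lip. Nothing stands over the floor while the keeper is open.
- floor_low (a point): low end of the sloped floor, on its middle line, at the inner face of the lip: x = -100 mm, z = 14 mm of the gutter. The lip that closes the low end is 8 mm high and 6 mm thick. The floor rises from here at 6 degrees.
- floor_high (a point): upper end of the sloped floor, on its middle line: x = 51 mm, z = 30 mm of the gutter. Here the floor drops 4 mm to the level seat (z = 26 mm), which runs 34 mm on to the end stop (face at x = 85 mm, 26 mm high).
- seat (a point): where the centre of the ring lies when it is seated against the end stop: x = 65 mm, y = 0, z = 46 mm of the gutter; axes as the gutter's. In the seat the ring has 2 mm of play; on the sloped floor it rolls back down to the lip when let go.
- casting_ring: filled casting ring: polished, slippery steel drum 40 mm in diameter and 44 mm long with an orange band and plaster faces, 0.1 to 0.2 kg, lying across the gutter so that it rolls along it; origin at its centre. Starts at rest against the lip at the low end (centre at about x = -84 mm, z = 36 mm of the gutter). It turns as it rolls.
- keeper (a joint): keeper bar travel: 0 = open (bar clear of the gutter), 0.036 m = fully home at its end stop, the 8 x 8 mm brass bar then reaching to the middle of the gutter just behind the seated ring. Slides along the gutter's -y (to the right); stays where it is left, needs about 1 to 2 N. Starts between 0 and 0.006.
- keeper_post (a point): middle of the upright red post on the keeper bar: 12 mm in diameter, its top 14 mm above this point and its foot 14 mm below (on the bar). At x = 37 mm, z = 63 mm of the gutter; y = 64 mm when open, 28 mm when home.
- paste_jar: white screw-lid jar, 51 mm across, 46 mm tall, origin under its centre; a bystander
- wax_jar: small red jar with a black lid, 42 mm across, 36 mm tall, origin under its centre; a bystander
- dropper_bottle: brown dropper bottle, 33 mm across, 102 mm tall, origin under its centre; a bystander
- arch_1: cream plaster dental arch, 50x61x31 mm, origin under its centre; a bystander
- lamp_head (a point): middle of the fixed magnifier lamp's round black head, 150 mm across, between 170 and 260 mm above the worktop at the robot's right: go round it on the robot's side, not through it
Not all that is in view belongs to the job. Leave any purple look-alike of the casting_ring alone.

How it is judged (in metres and radians):
On the way, in this order (a step that is already met when the one before it is completed fails the run):
1. the ring lies at rest in the seat against the end stop (x of casting_ring in the frame of seat between -0.005 and 0.004 m and z of casting_ring in the frame of seat between -0.004 and 0.002 m and linear speed of casting_ring below 0.01 m/s), for 0.2 s.
2. the keeper bar is pushed home behind it (value of joint keeper above 0.032 m and x of casting_ring in the frame of seat between -0.005 and 0.004 m and z of casting_ring in the frame of seat between -0.004 and 0.002 m), for 0.2 s.
At the end, for the whole second after the job is handed in: The ring's centre is within 5 mm of the seated point along the gutter and down on the seat (at most 2 mm above), at rest, and the keeper has travelled more than 32 of its 36 mm (all of step 2 and linear speed of casting_ring below 0.01 m/s); the robot touches nothing.
It fails at once if the ring is lifted off the gutter's floor by about 10 mm or more (z of casting_ring in the frame of seat above 0.012 m or (x of casting_ring in the frame of seat below -0.04 m and z of casting_ring in the frame of seat above 0.01 m) or (x of casting_ring in the frame of seat below -0.1 m and z of casting_ring in the frame of seat above 0.005 m)).
It fails at once if the ring leaves the gutter sideways (y of casting_ring in the frame of seat above 0.015 m or y of casting_ring in the frame of seat below -0.015 m).
It fails at once if a jar, the bottle or the plaster arch is moved more than 20 mm (distance of any of paste_jar, wax_jar, dropper_bottle, arch_1 from where it was at the start of the episode above 0.02 m).
It also fails if it takes over 48 s, if anything falls off the work surface, if the arm or the gripper's body presses on something with over 40 N, if the wrist force passes 120 N, or if a joint passes its speed limit or range.

## Working session

There is one attempt and no reset: what is moved stays moved. The work goes in short steps, Python scripts to look and compute and a tool call to move; the robot and the scene stay as the last step left them, time stands still between calls to the robot, and variables do not carry over. Pictures are saved under pics/ and viewed, at most 10 in all, crops included, and the job is handed in when it is done.

Besides the shell and the picture viewer there is one more tool, called as a command line: name --pt "numbers of a row" for each row, then --argument value for the rest. play_rows: Moves the arm, as the interface text tells. Its arguments: {"type":"object","properties":{"dp":{"type":"array"},"yaw":{"type":"array"},"gripper":{"type":"number"}},"required":["dp","yaw"]}

```bash
mkdir -p pics; cat > h.py <<'E'
import numpy as np, cv2
from workcell import ctrl, viewer, ticket, models
def ray(im,px):
    K=np.array([[im['fx'],0,im['cx']],[0,im['fy'],im['cy']],[0,0,1.]])
    u=cv2.undistortPoints(np.array([[px]],float),K,np.array(im['dist_coeffs'],float))[0,0]
    return np.array([u[0],-u[1],-1.])
def at_depth(im,px,d):  return (im['T']@np.r_[ray(im,px)*d,1])[:3]
def at_z(im,px,z):
    d=im['T'][:3,:3]@ray(im,px); o=im['T'][:3,3]; return o+d*(z-o[2])/d[2]
def depth(im,px,r=1):
    c,w=int(round(px[0])),int(round(px[1])); a=im['range_z'][w-r:w+r+1,c-r:c+r+1]; a=a[a>0]
    return float(np.median(a)) if a.size else 0
def save(im,n): cv2.imwrite(n,im['pixels'][:,:,::-1])
E
python3 - <<'E'
from h import *
np.set_printoptions(precision=1,suppress=True)
s=ctrl.get_obs();print(s['t'],s['ee_pos'],s['orientation'],s['width'])
ims={n:viewer.get_image(n) for n in('top','side')}
cv2.imwrite('pics/a.png',cv2.resize(np.vstack([ims[n]['pixels'][:,:,::-1] for n in ims])[:, :],(448*1,672)) ) if 0 else None
for n,im in ims.items():
    save(im,f'pics/{n}.png')
    for k in['floor_low','floor_high','seat','casting_ring','keeper_post','paste_jar','wax_jar','dropper_bottle','arch_1','lamp_head','gutter']:
        for r in models.landmark_of(im,k)[:2]:
            p=r['location'];d=depth(im,p);print(n,k,round(r['conf'],2),np.array(p),at_depth(im,p,d) if d else 0)
E
```

```text
0.0 [ 141.1 -608.3  221.9] [-3.1 -0.4  0. ] 88.15740973762333
top floor_low 0.77 [205.8 230.1] [474.7 138.1  51.6]
top floor_high 0.89 [178.4 191.8] [587.8 224.5  30.8]
top seat 0.86 [171.4 182.9] [614.7 247.   25.6]
top casting_ring 0.8 [129.9 184.4] [606.9 367.1  38.8]
top casting_ring 0.74 [202.1 230.8] [472.5 148.7  52.4]
top paste_jar 0.67 [248.1 224.1] [494.1  16.2  47. ]
top wax_jar 0.51 [275.9 235.8] [461.7 -65.1  35.8]
top dropper_bottle 0.47 [275.5 211.3] [530.8 -62.7  66.2]
top arch_1 0.66 [363.8 221.4] [ 508.9 -325.9   15.2]
top lamp_head 0.91 [441.1 226. ] [ 484.6 -490.3  225. ]
top gutter 0.58 [185.  203.6] [553.4 204.6  26.8]
top gutter 0.42 [363.2 221.3] [ 509.1 -324.1   15.2]
side floor_low 0.76 [258.9 202.6] [481.8 123.7  33.2]
side floor_high 0.75 [286.8 186.8] [586.  226.5  28.7]
side seat 0.67 [291.8 183.3] [606.1 256.   23.5]
side casting_ring 0.55 [290.6 167.4] [603.4 347.5  33.8]
side casting_ring 0.46 [261.9 195.5] [492.4 138.2  55. ]
side keeper_post 0.62 [278.5 170.6] [555.9 366.2   3.6]
side paste_jar 0.62 [263.5 226.8] [500.7  -5.   31.4]
side wax_jar 0.48 [254.3 247.6] [471.2 -84.8   8.9]
side dropper_bottle 0.47 [276.3 247.3] [545.4 -74.5   1.5]
side lamp_head 0.68 [255.3 246.1] [474.6 -84.6  15.9]
side gutter 0.74 [275.7 198.6] [543.4 158.8  24.8]
```

View pics/top.png

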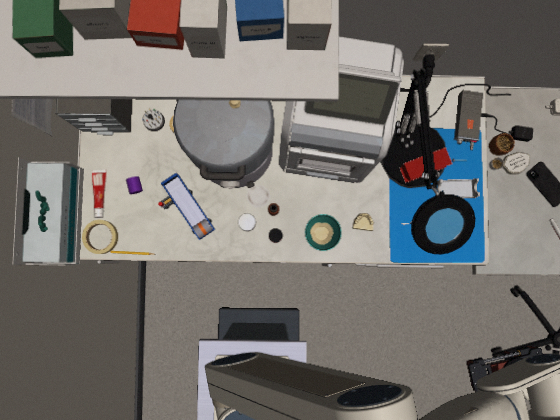

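View pics/side.png

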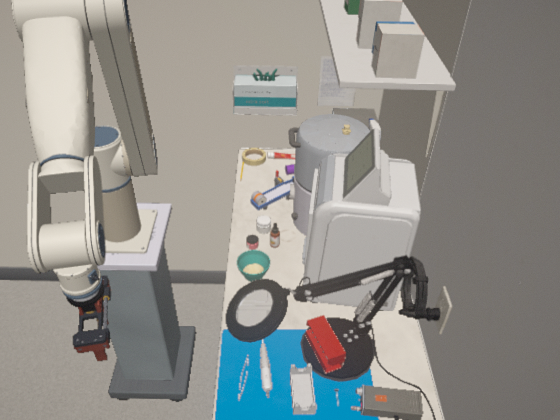

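The top view shows two candidates for the ring: one at (203,230), at the low end of the gutter, and a purple drum at (134,185). The one in the gutter fits. I'll confirm it in a crop and measure the gutter and the pot's clearance.

```bash
python3 - <<'E'
from h import *
np.set_printoptions(precision=1,suppress=True)
im=viewer.get_image('top'); si=viewer.get_image('side')
cv2.imwrite('pics/crop.png',cv2.resize(im['pixels'][150:270,110:250,::-1],None,fx=5,fy=5,interpolation=cv2.INTER_CUBIC))
for m,n in((im,'top'),(si,'side')):
    q={}
    for k,z in(('floor_low',14),('floor_high',30),('seat',46),('keeper_post',63)):
        r=models.landmark_of(m,k)
        if r: q[k]=at_z(m,r[0]['location'],z)[:2]; print(n,k,q[k])
    a=q['floor_high']-q['floor_low'];print(np.hypot(*a),np.degrees(np.arctan2(a[1],a[0])))
v,u=np.mgrid[0:420:1,0:300:1]; d=im['range_z'][:,:300]
K=np.array([[im['fx'],0,im['cx']],[0,im['fy'],im['cy']],[0,0,1.]])
un=cv2.undistortPoints(np.stack([u,v],-1).reshape(-1,1,2).astype(float),K,np.array(im['dist_coeffs']))[:,0]
P=np.c_[un[:,0],-un[:,1],-np.ones(len(un))]*d.reshape(-1,1); P=P@im['T'][:3,:3].T+im['T'][:3,3]
P=P[(d.reshape(-1)>0)]
o=np.array([541,190.]);
for z0,z1 in((60,100),(100,500),(500,3000)):
    s=P[(P[:,2]>z0)&(P[:,2]<z1)&(P[:,0]>350)&(abs(P[:,1]-200)<400)]
    print(z0,len(s))
    for yy in range(-160,600,40):
        t=s[abs(s[:,1]-yy)<20]
        if len(t): i=t[:,0].argmin(); print('  y',yy,t[i],end='')
    print()
E
```

```text
top floor_low [472.  132.6]
top floor_high [589.5 217. ]
top keeper_post [547.1 265.8]
144.60424860005352 35.689910303171004
side floor_low [472.3 149.1]
side floor_high [581.1 215.4]
side seat [588.3 221.6]
side keeper_post [554.2 285. ]
127.44881394889228 31.345887247145864
60 813
  y -120 [ 645.6 -123.4   67.6]  y -80 [525.8 -61.4  67.1]  y -40 [526.1 -55.6  62.6]  y 0 [597.7   8.1  84.8]  y 40 [604.6  20.1  75.2]  y 80 [608.4  97.   82.3]  y 120 [477.4 139.4  60.6]  y 160 [470.9 167.2  66.5]  y 280 [543.5 268.2  75.5]  y 320 [794.6 332.4  62.8]  y 360 [796.2 378.4  99.3]  y 400 [767.7 402.   83.5]  y 440 [759.3 435.6  68.4]  y 480 [759.3 473.3  79.1]  y 520 [351.3 537.4  90.6]  y 560 [350.5 542.8  62.2]
100 22899
  y -120 [ 643.6 -116.9  305.8]  y -80 [539.7 -60.9 102.7]  y -40 [534.  -58.2 102.9]  y 0 [584.8  18.6 354.7]  y 40 [578.4  43.6 363.3]  y 80 [578.3  81.  361.2]  y 120 [578.5 100.  358.2]  y 160 [627.7 140.8 345.3]  y 200 [689.2 180.7 358.3]  y 360 [772.  378.5 135.8]  y 400 [767.8 404.2 161.6]  y 440 [373.8 444.7 214.4]  y 480 [373.9 499.9 322.7]  y 520 [350.1 539.1 425.4]  y 560 [350.  541.3 156.9]
500 29773
  y -80 [682.2 -73.4 652.8]  y -40 [682.4 -41.  656.5]  y 0 [682.5 -16.1 661.1]  y 40 [680.5  46.6 658.8]  y 80 [680.6  65.4 651.8]  y 120 [680.3 109.7 657. ]  y 160 [681.1 159.8 658.7]  y 200 [681.2 217.9 650.9]  y 240 [681.6 249.6 648.8]  y 280 [681.5 286.1 660.1]  y 320 [680.9 331.2 661.4]  y 360 [680.5 341.1 650.5]  y 400 [680.6 408.5 649.3]  y 440 [681.2 425.4 653.1]
```

View pics/crop.png

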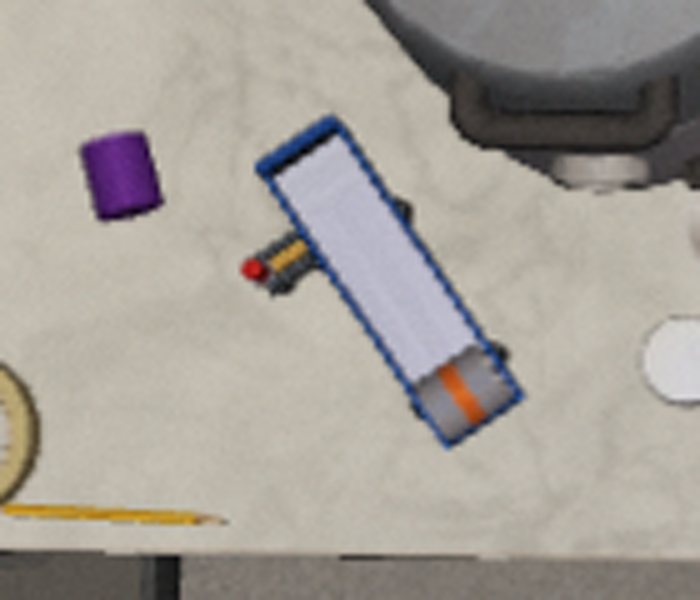

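The crop confirms it: the steel drum with the orange band lies in the gutter at crop (462,397), full-frame (202,229), and the purple drum at crop (120,175) is the look-alike. The pot and its handle lie beyond the gutter's right upper side, so I'll keep the gripper's long side along the gutter.

```bash
python3 - <<'E'
from h import *
from scipy.spatial.transform import Rotation as R
np.set_printoptions(precision=2,suppress=True)
s=ctrl.get_obs();Rm=R.from_rotvec(s['orientation']).as_matrix();print(Rm,s['ee_pos'])
y=Rm[:,1];print('tool y angle',np.degrees(np.arctan2(y[1],y[0])))
print(viewer.get_image('wrist')['hand_eye'])
E
```

```text
[[ 0.97  0.23 -0.  ]
 [ 0.23 -0.97  0.  ]
 [ 0.   -0.   -1.  ]] [ 141.15 -608.83  222.66]
tool y angle -76.94875345500894
[[   0.      0.97    0.25   67.58]
 [   1.     -0.     -0.     -0.26]
 [  -0.      0.25   -0.97 -162.23]
 [   0.      0.      0.      1.  ]]
```

play_rows --pt "-5 30 8" --pt "-5 40 8" --pt "-5 40 8" --pt "0 40 0" --pt "40 30 0" --pt "40 30 0" --pt "40 30 0" --pt "40 30 0" --yaw '[0, 0, 0, 0, 0, 0, 0, 0]' --gripper 1

```text
t: 2.42
ee_pos: [260.4, -357.6, 247.2]
orientation: [3.12, 0.355, 0.001]
ft_force: [0.5, -0.3, 0.2]
width: 38.1
grasp_force: 0.0
```

play_rows --pt "10 35 0" --pt "10 35 0" --pt "10 35 0" --pt "15 35 0" --pt "15 35 0" --pt "15 35 0" --pt "15 35 0" --pt "15 35 0" --yaw '[7, 7, 7, 7, 7, 7, 7, 7]'

```text
t: 3.08
ee_pos: [364.9, -77.0, 247.1]
orientation: [2.582, 1.788, 0.001]
ft_force: [1.7, -1.0, -0.4]
width: 0.5
grasp_force: 0.0
```

play_rows --pt "20 32 0" --pt "20 32 0" --pt "20 32 0" --pt "20 32 0" --pt "20 32 0" --pt "20 32 0" --pt "20 32 0" --pt "20 32 0" --yaw '[7, 7, 7, 7, 7, 7, 7, 6]'

```text
t: 3.75
ee_pos: [525.2, 179.1, 246.7]
orientation: [1.464, 2.779, 0.0]
ft_force: [-0.0, -1.0, 0.0]
width: 0.6
grasp_force: 0.0
```

play_rows --pt "0 0 0" --pt "0 0 0" --pt "0 0 0" --yaw '[0, 0, 0]'

```text
t: 4.0
ee_pos: [523.8, 176.9, 246.2]
orientation: [-1.474, -2.774, 0.002]
ft_force: [-1.1, -0.0, -0.6]
width: 0.2
grasp_force: 0.0
```

```bash
cat >> h.py <<'E'
from scipy.spatial.transform import Rotation as R
def wrist():
    s=ctrl.get_obs(); im=viewer.get_image('wrist'); A=np.eye(4)
    A[:3,:3]=R.from_rotvec(s['orientation']).as_matrix(); A[:3,3]=s['ee_pos']; im['T']=A@im['hand_eye']; return s,im
np.set_printoptions(precision=1,suppress=True)
E
python3 - <<'E'
from h import *
s,im=wrist();save(im,'pics/w1.png')
y=R.from_rotvec(s['orientation']).as_matrix()[:,1];print(s['t'],s['ee_pos'],'tool y',np.degrees(np.arctan2(y[1],y[0])),s['qpos'],s['width'])
for k,z in(('floor_low',14),('floor_high',30),('seat',26),('casting_ring',36),('keeper_post',63),('gutter',0)):
    for r in models.landmark_of(im,k)[:2]:
        p=r['location'];print(k,round(r['conf'],2),np.array(p),at_z(im,p,z),at_depth(im,p,depth(im,p)))
E
```

```text
4.0 [523.8 176.9 246.2] tool y 34.02596758177508 [ 0.3  0.3  1.8 -0.   1.1 -0.3] 0.24992969552599115
floor_high 0.65 [348.1 181. ] [587.7 231.5  30. ] [588.  231.5  28.9]
floor_high 0.6 [153.2 297.3] [465.4 -42.8  30. ] [482.1 183.3 339.8]
seat 0.75 [363.  188.6] [609.8 234.3  26. ] [610.1 234.3  25.4]
casting_ring 0.96 [420.9 102.9] [600.6 349.5  36. ] [600.  348.9  37.9]
casting_ring 0.59 [235.9 186.5] [477.9 150.2  36. ] [478.3 154.7  56. ]
keeper_post 0.74 [340.9 135.7] [542.6 266.6  63. ] [540.6 265.4  74.9]
keeper_post 0.39 [305.8 182.4] [540.6 203.9  63. ] [546.6 200.7  25. ]
gutter 0.97 [300.6 180.1] [543.2 197.2   0. ] [539.8 199.3  23.8]
```

View pics/w1.png

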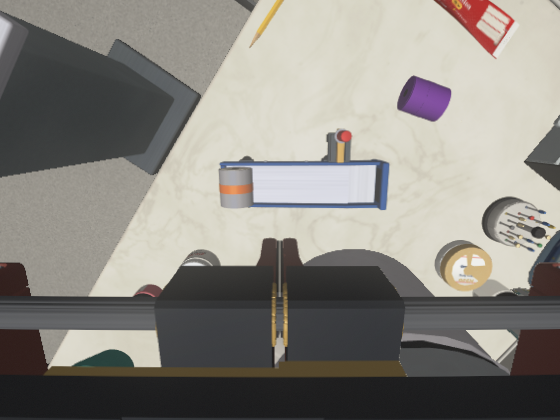

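The wrist view shows the gutter from (222,185) to (387,185), the banded ring at (236,187) and the post top at (345,136). The purple drum is at (425,98). I'll fit the gutter frame from its blue pixels with depth.

```bash
python3 - <<'E'
from h import *
s,im=wrist()
def cloud(m):
    v,u=np.nonzero(m&(im['range_z']>0)); K=np.array([[im['fx'],0,im['cx']],[0,im['fy'],im['cy']],[0,0,1.]])
    n=cv2.undistortPoints(np.c_[u,v].astype(float).reshape(-1,1,2),K,np.array(im['dist_coeffs']))[:,0]
    P=np.c_[n[:,0],-n[:,1],-np.ones(len(n))]*im['range_z'][v,u][:,None]
    return P@im['T'][:3,:3].T+im['T'][:3,3]
hsv=cv2.cvtColor(im['pixels'],cv2.COLOR_RGB2HSV); H,S,V=[hsv[...,i].astype(int) for i in range(3)]
roi=np.zeros(H.shape,bool); roi[120:225,205:400]=1
B=cloud(roi&(H>100)&(H<125)&(S>120)); B=B[B[:,2]>18]
c,wh,a=cv2.minAreaRect(B[:,:2].astype(np.float32));print('blue rect',c,wh,a,len(B))
for ang in(np.radians([32,33,34,35,36])):
    u=np.array([np.cos(ang),np.sin(ang)]);w=np.array([-u[1],u[0]])
    X=B[:,:2]@u;Y=B[:,:2]@w; print(np.degrees(ang),np.percentile(X,[0,1,99,100]),np.percentile(Y,[1,5,95,99]),np.ptp(Y))
red=cloud(roi&((H<8)|(H>172))&(S>150)&(V>90)); red=red[red[:,2]>65];print('red',red.mean(0),red[:,2].max(),len(red))
o=roi.copy();o[:,260:]=0
O=cloud(o&(H>8)&(H<22)&(S>120));print('orange',O.mean(0),O.max(0),len(O))
np.savez('b.npz',B=B,red=red,O=O)
E
```

```text
blue rect (604.2686157226562, 214.46905517578125) (101.30265808105469, 44.64374542236328) 65.70681762695312 38
32.0 [571.6 573.  660.  660.2] [-148.  -147.6  -95.   -92.5] 56.36919507005665
33.0 [568.9 570.3 657.5 657.7] [-158.  -157.6 -106.4 -104. ] 54.95647299872087
34.0 [566.1 567.5 654.8 654.9] [-167.9 -167.7 -117.9 -115.4] 53.52701065333437
35.0 [563.1 564.5 651.9 651.9] [-178.1 -177.9 -129.2 -126.7] 52.24205729081886
36.0 [559.9 561.3 649.1 649.2] [-189.3 -189.2 -140.6 -138.1] 52.178269511441954
red [544.9 268.4  77.1] 78.61420494117908 57
orange [478.5 150.8  52.9] [494.  163.   58.2] 244
```

```bash
python3 - <<'E'
from h import *
s,im=wrist()
d=im['range_z'];v,u=np.mgrid[100:240,200:410]; v=v.ravel();u=u.ravel();K=np.array([[im['fx'],0,im['cx']],[0,im['fy'],im['cy']],[0,0,1.]])
n=cv2.undistortPoints(np.c_[u,v].astype(float).reshape(-1,1,2),K,np.array(im['dist_coeffs']))[:,0]
P=np.c_[n[:,0],-n[:,1],-np.ones(len(n))]*d[v,u][:,None];P=P@im['T'][:3,:3].T+im['T'][:3,3]
rgb=im['pixels'][v,u].astype(int)
blue=(rgb[:,2]>rgb[:,0]+35)&(P[:,2]>15)&(P[:,2]<62)
m=np.zeros((420,560),np.uint8);m[v[blue],u[blue]]=255;
B=P[blue];print(len(B))
best=[]
for a in np.arange(30,40,.5):
    r=np.radians(a);U=np.array([np.cos(r),np.sin(r)]);W=np.array([-U[1],U[0]]);X=B[:,:2]@U;Y=B[:,:2]@W
    best.append((np.percentile(Y,98)-np.percentile(Y,2),a))
print(sorted(best)[:4]);a=sorted(best)[0][1]
for a in(a,34,35):
    r=np.radians(a);U=np.array([np.cos(r),np.sin(r)]);W=np.array([-U[1],U[0]]);X=B[:,:2]@U;Y=B[:,:2]@W
    print(a,'X',np.percentile(X,[0,1,5,95,99,100]),'Y',np.percentile(Y,[0,2,10,90,98,100]))
    mid=(np.percentile(Y,2)+np.percentile(Y,98))/2
    # per-wall line slope
    for side in(Y<mid,Y>mid):
        k=side&(X<np.percentile(X,90)); p=np.polyfit(X[k],Y[k],1);print('  wall slope deg',np.degrees(np.arctan(p[0])),'mean Y',Y[k].mean(),'n',k.sum())
    for nm,q in(('post',[544.9,268.4]),('orange',[478.5,150.8]),('fh',[587.7,231.5]),('seat',[610,234.3]),('gutter',[543,197.2])):
        q=np.array(q);print('  ',nm,q@U,q@W)
    # floor profile
    fl=(abs(P[:,:2]@W-mid)<12)
    for x0 in range(520,670,6):
        k=fl&(abs(P[:,:2]@U-x0)<3);print((x0,round(float(np.median(P[k,2])),1)) if k.any() else x0,end=' ')
    print()
E
```

```text
1108
[(np.float64(54.81985909347401), np.float64(35.0)), (np.float64(55.409188351095466), np.float64(34.5)), (np.float64(55.473233707213325), np.float64(35.5)), (np.float64(56.22592632946727), np.float64(34.0))]
35.0 X [457.  460.4 476.3 653.4 654.8 655.3] Y [-178.5 -178.  -177.1 -123.8 -123.2 -122.8]
  wall slope deg 3.674429159330194 mean Y -173.891232897365 n 418
  wall slope deg -2.1284249959713133 mean Y -126.64031273147175 n 579
   post 600.3038644496924 -92.68139148051961
   orange 478.4595797940203 -150.92819651519554
   fh 614.1986014439077 -147.45717339060818
   seat 634.0717060533351 -157.9543021972273
   gutter 557.9088332973488 -149.91522180482883
(520, 20.2) (526, 21.0) (532, 21.2) (538, 22.0) (544, 22.6) (550, 23.3) (556, 23.9) (562, 24.4) (568, 25.0) (574, 25.5) (580, 26.4) (586, 27.1) (592, 27.6) (598, 28.2) (604, 29.0) (610, 29.3) (616, 26.4) (622, 25.9) (628, 25.8) (634, 25.9) (640, 25.7) (646, 32.8) (652, 51.6) (658, 50.6) 664 
34 X [459.1 462.5 478.4 655.9 657.3 658.2] Y [-169.4 -168.4 -166.9 -114.1 -112.2 -112. ]
  wall slope deg 4.345536938362004 mean Y -163.89
[... 660 characters left out ...]
-178.5 -178.  -177.1 -123.8 -123.2 -122.8]
  wall slope deg 3.674429159330194 mean Y -173.891232897365 n 418
  wall slope deg -2.1284249959713133 mean Y -126.64031273147175 n 579
   post 600.3038644496924 -92.68139148051961
   orange 478.4595797940203 -150.92819651519554
   fh 614.1986014439077 -147.45717339060818
   seat 634.0717060533351 -157.9543021972273
   gutter 557.9088332973488 -149.91522180482883
(520, 20.2) (526, 21.0) (532, 21.2) (538, 22.0) (544, 22.6) (550, 23.3) (556, 23.9) (562, 24.4) (568, 25.0) (574, 25.5) (580, 26.4) (586, 27.1) (592, 27.6) (598, 28.2) (604, 29.0) (610, 29.3) (616, 26.4) (622, 25.9) (628, 25.8) (634, 25.9) (640, 25.7) (646, 32.8) (652, 51.6) (658, 50.6) 664
```

play_rows --pt "-27 -17 0" --pt "-27 -17 0" --pt "-26 -16 0" --pt "0 0 -35" --pt "0 0 -35" --pt "0 0 -35" --pt "0 0 -35" --pt "0 0 -30" --yaw '[1, 0, 0, 0, 0, 0, 0, 0]'

```text
t: 5.12
ee_pos: [444.2, 126.9, 75.2]
orientation: [1.45, 2.787, 0.0]
ft_force: [1.0, -0.8, -0.8]
width: 0.6
grasp_force: 0.0
```

play_rows --pt "0 0 0" --pt "0 0 0" --pt "0 0 0" --yaw '[0, 0, 0]'

```text
t: 5.37
ee_pos: [445.4, 127.3, 77.9]
orientation: [1.449, 2.786, 0.001]
ft_force: [-0.5, 0.3, 0.7]
width: 0.2
grasp_force: 0.0
```

```bash
cat >> h.py <<'E'
U=np.array([np.cos(np.radians(35)),np.sin(np.radians(35))]);W=np.array([-U[1],U[0]]);O=562*U-150.6*W
def g(p): q=np.array(p[:2])-O; return np.array([q@U,q@W])
def wd(x,y): return O+x*U+y*W
E
python3 - <<'E'
from h import *
s,im=wrist();save(im,'pics/w2.png')
y=R.from_rotvec(s['orientation']).as_matrix()[:,1];print(s['t'],s['ee_pos'],g(s['ee_pos']),'tool y',np.degrees(np.arctan2(y[1],y[0])),s['ft_force'])
E
```

```text
5.3667 [445.4 127.3  77.9] [-124.1   -0.6] tool y 35.04283528383562 [-0.5  0.3  0.7]
```

View pics/w2.png

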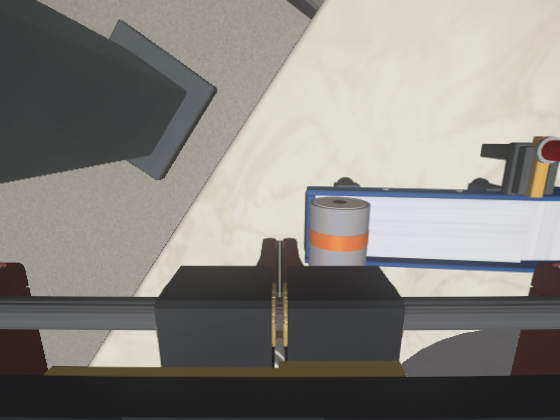

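The closed fingertips (cols 262–300) are just behind the ring (left edge col 310) and in line with it across the gutter. I'll go down to 28 mm, then push gently.

play_rows --pt "-1 0 -20" --pt "0 0 -20" --pt "0 0 -10" --pt "0 0 0" --pt "4 3 0" --pt "4 3 0" --pt "4 3 1" --pt "0 0 0" --yaw '[0, 0, 0, 0, 0, 0, 0, 0]'

```text
t: 6.08
ee_pos: [457.7, 137.1, 28.9]
orientation: [1.448, 2.785, 0.004]
ft_force: [0.9, 0.5, -0.5]
width: 0.5
grasp_force: 0.0
```

```bash
python3 - <<'E'
from h import *
s=ctrl.get_obs();print(s['t'],s['ee_pos'],g(s['ee_pos']),s['ft_force'])
E
```

```text
6.0833 [457.7 137.1  28.9] [-108.5    0.4] [ 0.9  0.5 -0.5]
```

play_rows --pt "4.1 2.9 0.5" --pt "4.1 2.9 0.5" --pt "4.1 2.9 0.5" --pt "4.1 2.9 0.5" --pt "4.1 2.9 0.5" --pt "4.1 2.9 0.5" --pt "4.1 2.9 0.5" --pt "4.1 2.9 0.5" --yaw '[0, 0, 0, 0, 0, 0, 0, 0]'

```text
t: 6.75
ee_pos: [488.7, 159.7, 31.7]
orientation: [-1.449, -2.787, 0.0]
ft_force: [-0.2, -0.1, 0.3]
width: 0.1
grasp_force: 0.3
```

```bash
python3 - <<'E'
from h import *
s,im=wrist();save(im,'pics/w3.png');print(s['t'],s['ee_pos'],g(s['ee_pos']),s['ft_force'])
p=models.landmark_of(im,'casting_ring')
for r in p[:2]:print(r['conf'],r['location'],g(at_z(im,r['location'],42)))
E
```

```text
6.75 [488.7 159.7  31.7] [-70.1   1.1] [-0.2 -0.1  0.3]
0.96 [334.9, 265.8] [-41.    0.8]
```

View pics/w3.png

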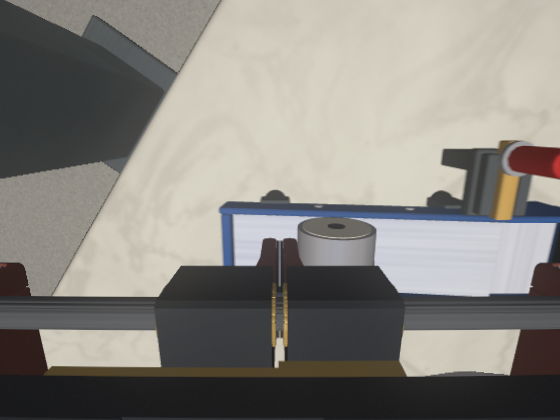

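The ring is rolling up just ahead of the fingertips (ring end face at (336,228), fingers ending at col 300). I'll continue.

play_rows --pt "4.2 2.8 0.6" --pt "4.2 2.8 0.6" --pt "4.2 2.8 0.6" --pt "4.2 2.8 0.6" --pt "4.2 2.8 0.6" --pt "4.2 2.8 0.6" --pt "4.2 2.8 0.6" --pt "4.2 2.8 0.6" --yaw '[0, 0, 0, 0, 0, 0, 0, 0]'

```text
t: 7.52
ee_pos: [522.4, 182.1, 36.6]
orientation: [1.449, 2.787, 0.0]
ft_force: [-0.0, -0.5, 0.9]
width: 0.1
grasp_force: 0.3
```

play_rows --pt "4.1 2.9 0.5" --pt "4.1 2.9 0.5" --pt "4.1 2.9 0.5" --pt "4.1 2.9 0.5" --pt "3.3 2.3 0.4" --pt "2.5 1.7 0.3" --pt "2.5 1.7 0.3" --pt "0 0 0" --yaw '[0, 0, 0, 0, 0, 0, 0, 0]'

```text
t: 8.18
ee_pos: [547.3, 199.4, 39.6]
orientation: [1.449, 2.787, 0.001]
ft_force: [0.3, 0.8, 1.2]
width: 0.7
grasp_force: 0.0
```

```bash
python3 - <<'E'
from h import *
s,im=wrist();save(im,'pics/w4.png');print(s['t'],s['ee_pos'],g(s['ee_pos']),s['ft_force'])
p=models.landmark_of(im,'casting_ring')
for r in p[:2]:print(r['conf'],r['location'],g(at_z(im,r['location'],48)))
E
```

```text
8.1833 [547.3 199.4  39.6] [0.7 0.1] [0.3 0.8 1.2]
0.76 [333.0, 264.0] [29.2 -0.1]
0.57 [531.5, 79.3] [117.8  92.4]
```

play_rows --pt "2.5 1.7 0.3" --pt "2.5 1.7 0.3" --pt "2.5 1.7 0.3" --pt "2.5 1.7 0.3" --pt "2.5 1.7 0.3" --pt "2.5 1.7 0.3" --pt "2.5 1.7 0.3" --pt "0 0 0" --yaw '[0, 0, 0, 0, 0, 0, 0, 0]'

```text
t: 8.95
ee_pos: [564.9, 211.4, 41.7]
orientation: [1.449, 2.787, 0.001]
ft_force: [0.2, -0.1, 0.2]
width: 0.5
grasp_force: 0.0
```

play_rows --pt "1.6 1.1 0.2" --pt "1.6 1.1 0.2" --pt "1.6 1.1 0.2" --pt "0 0 0" --pt "0 0 0" --yaw '[0, 0, 0, 0, 0]'

```text
t: 9.37
ee_pos: [569.0, 214.3, 42.2]
orientation: [1.449, 2.787, 0.0]
ft_force: [-0.3, 0.2, 0.7]
width: 0.8
grasp_force: 0.0
```

```bash
python3 - <<'E'
from h import *
s,im=wrist();save(im,'pics/w5.png');print(s['t'],s['ee_pos'],g(s['ee_pos']),s['ft_force'])
p=models.landmark_of(im,'casting_ring')
for r in p[:2]:print(r['conf'],r['location'],g(at_z(im,r['location'],46)))
E
```

```text
9.3667 [569.  214.3  42.2] [27.  -0.2] [-0.3  0.2  0.7]
0.81 [350.5, 261.7] [65.9 -1. ]
0.68 [480.9, 81.2] [123.   91.7]
```

View pics/w5.png

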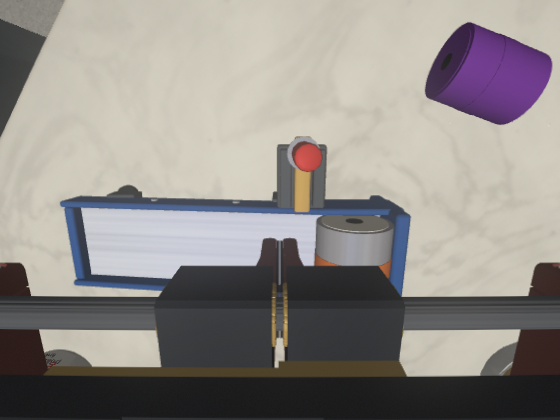

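The ring sits at (352,245) against the end stop, with a clear gap to the fingers, and measures x = 65.9 mm against a seat of 65. Next I'll lift out and go round to the far side of the post.

play_rows --pt "-2 -1 0" --pt "0 0 25" --pt "0 0 35" --pt "0 0 25" --pt "-12 20 0" --pt "-12 20 0" --pt "-12 20 0" --pt "-7 22 0" --yaw '[0, 0, 0, 0, 0, 0, 0, 0]'

```text
t: 10.13
ee_pos: [522.5, 295.4, 127.4]
orientation: [-1.45, -2.787, 0.001]
ft_force: [-0.1, -0.0, -0.8]
width: 0.6
grasp_force: 0.0
```

play_rows --pt "0 0 0" --pt "0 0 0" --pt "0 0 0" --yaw '[0, 0, 0]'

```text
t: 10.38
ee_pos: [523.8, 294.8, 127.1]
orientation: [1.449, 2.788, -0.001]
ft_force: [0.2, 0.7, 0.3]
width: 0.7
grasp_force: 0.0
```

```bash
python3 - <<'E'
from h import *
s=ctrl.get_obs();print(s['t'],s['ee_pos'],g(s['ee_pos']),s['ft_force'])
for n in('top','side'):
    im=viewer.get_image(n)
    for k,z in(('casting_ring',46),('keeper_post',63)):
        for r in models.landmark_of(im,k)[:2]:print(n,k,r['conf'],g(at_z(im,r['location'],z)))
E
```

```text
10.3833 [523.8 294.8 127.1] [36.2 91.7] [0.2 0.7 0.3]
top casting_ring 0.74 [66.4 -5.5]
top keeper_post 0.4 [47.  51.4]
side casting_ring 0.64 [63.3  2.7]
side casting_ring 0.51 [101.4  49.8]
side keeper_post 0.42 [46.  62.2]
```

play_rows --pt "0 0 -30" --pt "0 0 -25" --pt "0 0 -12" --pt "0 0 0" --pt "2.3 -3.3 0" --pt "2.3 -3.3 0" --pt "2.3 -3.3 0" --pt "2.3 -3.3 0" --yaw '[0, 0, 0, 0, 0, 0, 0, 0]'

```text
t: 11.35
ee_pos: [534.2, 282.0, 61.5]
orientation: [1.449, 2.786, 0.003]
ft_force: [0.5, 0.3, -1.1]
width: 0.3
grasp_force: 0.0
```

play_rows --pt "2.3 -3.3 0" --pt "2.3 -3.3 0" --pt "2.3 -3.3 0" --pt "2.3 -3.3 0" --pt "2.3 -3.3 0" --pt "2.3 -3.3 0" --pt "0 0 0" --pt "0 0 0" --yaw '[0, 0, 0, 0, 0, 0, 0, 0]'

```text
t: 12.02
ee_pos: [546.9, 261.8, 60.0]
orientation: [-1.45, -2.787, 0.001]
ft_force: [-1.1, 0.0, 0.2]
width: 0.4
grasp_force: 0.0
```

```bash
python3 - <<'E'
from h import *
s,im=wrist();save(im,'pics/w6.png');print(s['t'],s['ee_pos'],g(s['ee_pos']),s['ft_force'],s['ft_force'][:2]@W)
for k,z in(('casting_ring',46),('keeper_post',63)):
    for r in models.landmark_of(im,k)[:2]:print(k,r['conf'],r['location'],g(at_z(im,r['location'],z)))
E
```

```text
12.0167 [546.9 261.8  60. ] [36.1 51.4] [-1.1  0.   0.2] 0.661138759368857
casting_ring 0.58 [438.0, 167.0] [125.5 100.4]
```

View pics/w6.png

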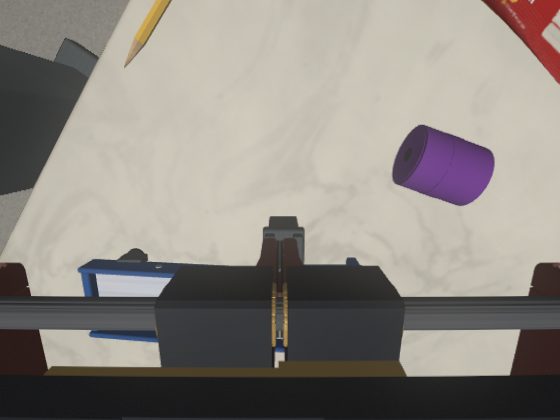

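The guide block at (284,225) is empty behind the fingers, so the bar is moving in. I'll go on until it meets its stop.

play_rows --pt "1.7 -2.5 0" --pt "1.7 -2.5 0" --pt "0.6 -0.8 0" --pt "0 0 0" --pt "0 0 0" --yaw '[0, 0, 0, 0, 0]'

```text
t: 12.58
ee_pos: [551.0, 256.3, 60.2]
orientation: [1.449, 2.787, -0.0]
ft_force: [0.5, -0.0, -0.3]
width: 0.4
grasp_force: 0.1
```

play_rows --pt "0.6 -0.8 0" --pt "0.6 -0.8 0" --pt "0 0 0" --yaw '[0, 0, 0]'

```text
t: 12.83
ee_pos: [551.2, 255.9, 60.2]
orientation: [-1.449, -2.785, -0.001]
ft_force: [-4.8, 6.7, 0.6]
width: 0.2
grasp_force: 4.1
```

```bash
python3 - <<'E'
from h import *
s=ctrl.get_obs();print(s['t'],s['ee_pos'],g(s['ee_pos']),s['ft_force'],s['ft_force'][:2]@W)
E
```

```text
12.8333 [551.2 255.9  60.2] [36.3 44.1] [-4.8  6.7  0.6] 8.278306728209541
```

It is at its stop: TCP y = 44.1 mm as predicted, with 8 N of resistance. Now I'll back off along +y, rise and check.

play_rows --pt "-3 4 0" --pt "-8 12 0" --pt "-8 12 0" --pt "0 0 35" --pt "0 0 41" --pt "0 0 41" --pt "0 0 0" --pt "0 0 0" --yaw '[0, 0, 0, 0, 0, 0, 0, 0]'

```text
t: 13.5
ee_pos: [534.1, 284.7, 180.1]
orientation: [1.446, 2.785, 0.007]
ft_force: [-0.2, -0.3, -0.8]
width: 0.7
grasp_force: 0.0
```

play_rows --pt "10 -32 0" --pt "10 -32 0" --pt "10 -32 0" --pt "0 -30 0" --pt "0 0 0" --pt "0 0 0" --yaw '[0, 0, 0, 0, 0, 0]'

```text
t: 14.0
ee_pos: [562.0, 155.9, 175.6]
orientation: [-1.452, -2.784, 0.003]
ft_force: [-0.1, -0.9, -0.6]
width: 0.5
grasp_force: 0.0
```

```bash
python3 - <<'E'
from h import *
s,im=wrist();save(im,'pics/w7.png');print(s['t'],s['ee_pos'],g(s['ee_pos']),s['ft_force'])
for k,z in(('casting_ring',46),('keeper_post',63)):
    for r in models.landmark_of(im,k)[:2]:print(k,r['conf'],r['location'],g(at_z(im,r['location'],z)))
E
```

```text
14.0 [562.  155.9 175.6] [-12.2 -44. ] [-0.1 -0.9 -0.6]
casting_ring 0.69 [362.3, 159.4] [64.2 -0.8]
casting_ring 0.69 [439.8, 53.5] [125.4  89.7]
keeper_post 0.79 [338.7, 128.1] [37.9 27. ]
```

View pics/w7.png

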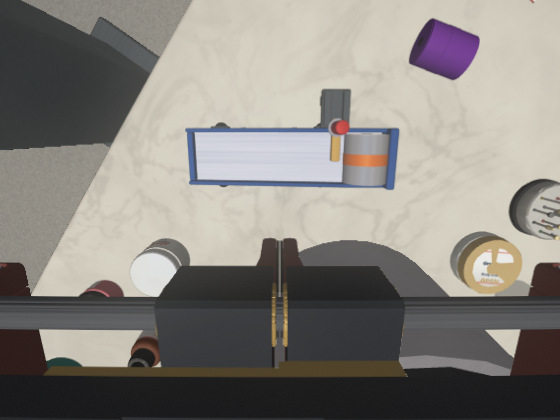

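The ring is seated against the stop at (366,159). The brass bar is home behind it at (336,148), with the post at y ≈ 27 mm. The arm is clear of everything, so I'm handing in.

```bash
python3 -c "
from h import *
print(ticket.close_job())"
```

```text
the job is handed in; nothing more can be done
None
```

The job is handed in, no verdict was returned; the last wrist picture put the ring at x ≈ 64 mm (seat 65) against the end stop, the keeper post at y ≈ 27 mm (home 28), and the arm clear of everything.

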